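# Hang the ear defenders on the bench rail

### The arm

A 6-joint arm with a two-finger parallel gripper is mounted at the origin on a cart in front of the work surface, level with it; the furniture and walls round the work are solid. World frame = base frame: x ahead of the robot, y to its left, z up, the work surface at z = 0. Lengths are in m, angles in rad, forces in N, time in s.
With the tool pointing down it reaches from about 0.325 to 0.9 m from the base axis. Payload 6.1 kg.
Tool frame: the origin (TCP) lies at the very end of the fingers, on their centre line; the grasp point (between the pads) lies arm.grasp_offset behind it (arm.grasp_offset is the distance from the TCP to the grasp point, in m); z points along the fingers, y is the line along which they close (so a half turn about z gives the same grasp; the last joint's range is limited). The gripper opens to 87 mm and grips with 3 to 60 N. Pads are 19 mm wide; open, the fingers measure 117 mm over their backs; the gripper's body (75 mm by 190 mm) begins 51 mm behind the grasp point.
Start: joints at [-0.126, 0.22, 1.526, -0, 1.395, -0.126], TCP at [0.625, -0, 0.195] pointing down, gripper open.
Joint ranges: [-2.98, 2.98], [-0.91, 2.08], [0.09, 2.57], [-1.24, 4.39], [0.2, 2.65], [-2.68, 2.68]. Speed limits (rad/s): [2.57, 2.57, 3.01, 3.14, 3.14, 3.14].

### API

Orientations are given as a unit quaternion [x, y, z, w].
In Python, from plant import sensors, cams, hand_in, arm gives the robot as it stands.
- The arm moves only by the shell command python3 -m crank 'ROWS' [FORCE]. ROWS is JSON, a list of rows, each a list of 7 numbers: the turn, a rotation vector about the tool's x, y, z in rad, then the shift along the tool's x, y, z in cm, then the finger opening in cm, from 0 to 8.7. A call has 1 to 8 rows; each row shifts and turns the commanded pose from where the row before left it, along the tool's axes as they then stand; what a row does not reach is not made up. A row lasts 1/8 s, in which the tool goes at most 62.5 mm and 10.7 degrees, less where a joint would pass 70% of its speed; a pose out of reach is approached as far as the arm can. A call is refused whole if a number of a shift passes 6.25 or a number of a turn 0.188, either way. A call with a gripper value outside its range is refused whole. The fingers move at their own pace and stop on an object; FORCE is the grip in N (left out, the last holds). Time passes only in rows, so rows that do not move let the fingers close. It gives the time, the measured TCP pose, the force, the opening and the grip force at its end, in the units of the state.
- sensors.state(): the state, without advancing time (a new reading comes with each control period).
- cams.read_camera(name): name is "scene" or "side" or "wrist"; returns the picture (480x640x3 uint8, red, green, blue); there is no depth.
- cams.get_calibration(name): a dict with "camera_matrix" (3x3 intrinsics, pixels), "cam_to_world" (4x4, takes a point from camera to world coordinates); the wrist camera has in their place "tool_from_camera" (4x4, takes a point from camera to tool coordinates, whose origin is the TCP and whose axes are the flange's). Camera axes: x right, y down, z forward; pixel columns grow to the right and rows downward; lengths in m; the calibration is good to about 2 mm. A picture is of the moment at which its call begins: read the wrist's pose just before it. get_calibration takes no time and is no camera call.
- hand_in(): hands the job in; it is judged then, once.
The state is a dict: "time_s": time; "joints": joint angles; "joint_velocities": joint speeds; "joint_efforts": joint torques, N m; "ee_pos": TCP position; "orientation": TCP orientation; "force": force on the tool from outside, world axes, zero at the start; "moment": the same for the moment, N m; "finger_gap": finger opening in m; "gripper_force": force on a finger pad.
Only numpy, scipy, OpenCV 4.12 (cv2) and the standard library are available. Lean on these libraries where they do the work, as an engineer would, in place of code of your own. Each camera call takes 0.05 s, during which the arm holds its last target. There are 200 camera calls.

### The job

Key cutting is finished: hang the ear defenders on the bench rail. Drape the headband over the horizontal bar between the two posts, so that one ear cup hangs on each side of the bar and the padded crown rests squarely on it; lower them onto it gently, then let go, leaving them hanging still. Leave the other things on the worktop where they are.

Things in the scene. Friction and masses are not known exactly. Their poses are not given: they have to be found in the camera images.
- ear_pad (a point): Centre of the black crown pad atop the headband of the loose ear defenders, 150 mm above the worktop as they stand. Pad: 40 mm wide (own y) with flat sides that can be pinched from above, 20 mm thick (10 mm above and below this point), level over 40 mm along own x. Clear opening below it. Own x: cup to cup; y: width of the band; z: up. Both ways round are alike.
- ear_center (a point): Centre of the rigid ear defenders (about 220 g, 154 mm over the cups along own x, 66 mm deep in y, 160 mm high), 80 mm above the worktop as they stand upright on two grey ear cups, black headband arched above; 70 mm under the pad centre. The cups are 84 mm high with a 64 mm gap between them along x; the bar passes through this gap, along own y.
- rail_mid (a point): Steel bench rail fixed to the worktop: level round bar, 14 mm diameter, on two thin posts. This point: on the bar's axis midway between the posts, 158 mm above the worktop. Own y: along the bar (posts at +-130 mm, black collars within 12 mm of them); x: level, across it; z: up. With the ear defenders hung, the pad centre is 17 mm above the axis and the cups clear the worktop by 25 mm.
- blank_box: Bystander: small pale cardboard box 96 x 66 x 50 mm on the worktop, left of the middle, beyond the ear defenders and rail and in front of the monitor; origin at the centre of its underside. To be left where it is.
- loupe: Bystander: small black eye loupe, 36 mm across and 36 mm high, standing on the worktop beyond the ear defenders and rail, in front of the monitor; origin at the centre of its underside. To be left where it is.
Not all that is in view belongs to the job. What is meant by the part that bears ear_pad is not purple or turquoise, and is the larger of those in its own colour.

How it is judged:
At the end, for the whole second after the job is handed in: The ear defenders hang still (under 50 mm/s, 0.4 rad/s) and upright within 17 degrees, crown pad on the bar: its centre within 30 mm across the bar, within 95 mm of the middle along it, 5 to 24 mm above the bar axis, square to the bar within 17 degrees, a cup on each side (x of ear_pad in the frame of rail_mid between -0.03 and 0.03 m and y of ear_pad in the frame of rail_mid between -0.095 and 0.095 m and z of ear_pad in the frame of rail_mid between 0.005 and 0.024 m and angle between ear_pad's own z axis and vertical below 0.3 rad and angle between the y axis of ear_pad and the y axis of rail_mid, either way round below 0.3 rad and linear speed of ear_defenders below 0.05 m/s and angular speed of ear_defenders below 0.4 rad/s); the robot touches nothing.
It fails at once if the ear defenders are dropped onto the rail (over 0.6 m/s close above or at the bar) (horizontal distance between ear_pad and rail_mid below 0.1 m and z of ear_pad in the frame of rail_mid below 0.06 m and linear speed of ear_defenders above 0.6 m/s).
It fails at once if a bystander (box or loupe) is moved by more than 30 mm (distance of any of blank_box, loupe from where it was at the start of the episode above 0.03 m).
It also fails if it takes over 43 s, if anything falls off the work surface, if the arm or the gripper's body presses on something with over 40 N, if the wrist force passes 120 N, or if a joint passes its speed limit or range.

## Working session

There is one attempt and no reset: what is moved stays moved. The work goes in short steps, Python scripts to look and compute and a shell command to move; the robot and the scene stay as the last step left them, time stands still between calls to the robot, and variables do not carry over. Pictures are saved under pics/ and viewed, at most 10 in all, crops included, and the job is handed in when it is done.

```bash
mkdir -p pics; cat > h.py <<'E'
import numpy as np,cv2
from plant import sensors,cams,arm
def K(n): 
    c=cams.get_calibration(n); return np.array(c["camera_matrix"]),np.array(c["cam_to_world"])
def ray(n,u,v):
    k,T=K(n); d=T[:3,:3]@np.linalg.solve(k,[u,v,1.]); return T[:3,3],d
def atz(n,u,v,z):
    o,d=ray(n,u,v); return o+d*(z-o[2])/d[2]
def proj(n,p):
    k,T=K(n); q=k@(T[:3,:3].T@(np.array(p)-T[:3,3])); return q[:2]/q[2]
def tri(n1,p1,n2,p2):
    a,d=ray(n1,*p1); b,e=ray(n2,*p2); s=np.linalg.lstsq(np.c_[d,-e],b-a,rcond=None)[0]
    P,Q=a+s[0]*d,b+s[1]*e; return (P+Q)/2,np.linalg.norm(P-Q)
def save(n):
    im=cams.read_camera(n); cv2.imwrite(f"pics/{n}_{sensors.state()['time_s']:.2f}.png",im[:,:,::-1]); return im
E
python3 - <<'E'
from h import *
for n in("scene","side"): save(n); print(K(n)[1].round(3).tolist())
print(sensors.state(),arm.grasp_offset)
E
ls pics
```

```text
[[0.747, -0.378, 0.547, -0.139], [-0.665, -0.401, 0.63, -0.97], [-0.018, -0.834, -0.551, 0.826], [0.0, 0.0, 0.0, 1.0]]
[[-0.983, -0.099, 0.157, 0.4], [-0.186, 0.549, -0.815, 0.746], [-0.006, -0.83, -0.557, 0.76], [0.0, 0.0, 0.0, 1.0]]
{'time_s': 0.1, 'joints': array([-1.26107955e-01,  2.21161020e-01,  1.52747847e+00,  1.67621278e-05,
        1.39469397e+00, -1.26110119e-01]), 'joint_velocities': array([ 0.00027108, -0.00054742, -0.0023162 ,  0.00043816,  0.00042165,
       -0.00055894]), 'joint_efforts': array([ 7.49785686e-04, -4.95945239e+01, -3.88519800e+01,  7.01414770e-02,
        5.15591155e-02, -7.55870246e-05]), 'ee_pos': array([6.24404844e-01, 7.28077144e-05, 1.94347814e-01]), 'orientation': array([ 7.07106792e-01,  7.07106235e-01, -5.26649622e-04, -6.93045731e-04]), 'force': array([ 0.15029809, -0.40659565,  0.82767904]), 'moment': array([-0.00759374,  0.04551309, -0.07186515]), 'gripper_force': 0.0, 'finger_gap': 0.08732594481562118} 0.0187
scene_0.05.png
side_0.10.png
```

View pics/scene_0.05.png

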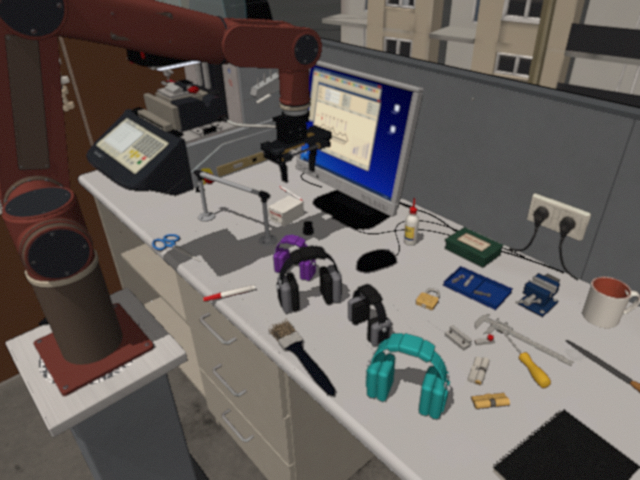

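View pics/side_0.10.png

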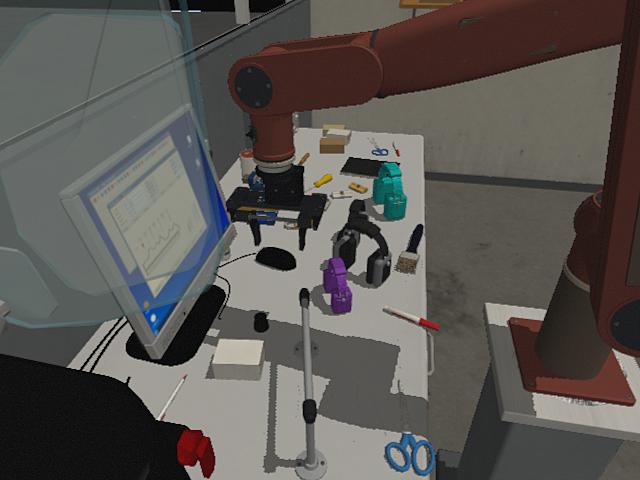

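Candidates: purple small (scene 293,255), large black/grey (310,275), small black (370,312), turquoise (410,372). By the description it is the larger black one, at (310,275). I'll check that in a close crop, with the rail in view too.

```bash
python3 - <<'E'
import cv2,numpy as np
a=cv2.imread("pics/scene_0.05.png")[160:340,180:400];b=cv2.imread("pics/side_0.10.png")[190:310,290:410]
r=lambda i,s:cv2.resize(i,None,fx=s,fy=s,interpolation=cv2.INTER_CUBIC)
A=r(a,3.6)  # not used
cv2.imwrite("pics/c1.png",r(a,3.3)); 
cv2.imwrite("pics/c2.png",r(b,5))
E
```

```text
(no output)
```

View pics/c1.png

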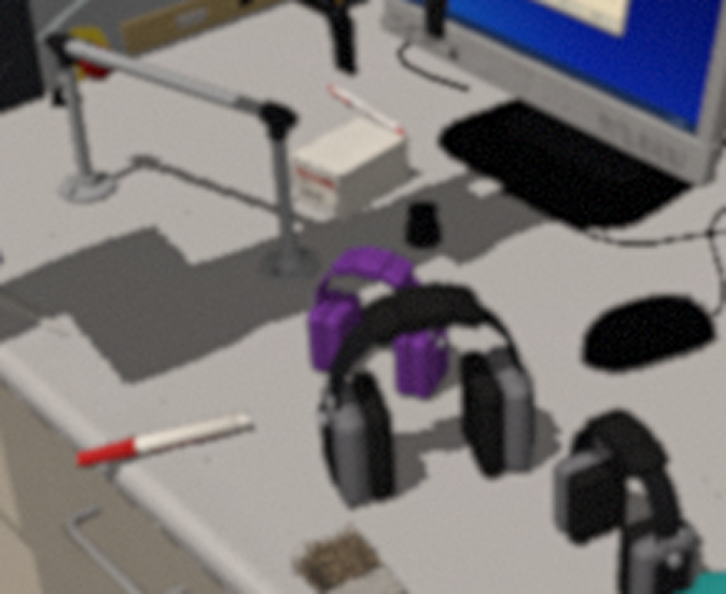

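View pics/c2.png

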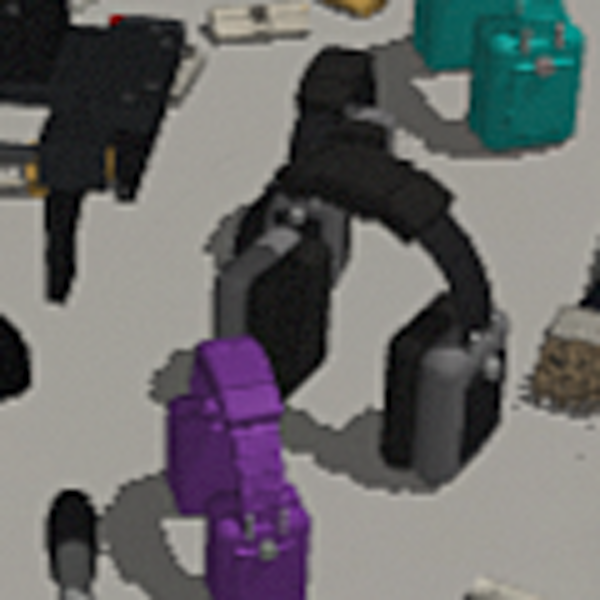

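The close crops confirm the large black/grey pair: pad at about (307,253) in scene and (364,228) in side. Collars are at (264,196) and (199,175) in scene, (305,297) and (310,410) in side.

```bash
python3 - <<'E'
from h import *
print("pad",tri("scene",(307.3,253.3),"side",(364.4,228)), atz("scene",307.3,253.3,.15),atz("side",364.4,228,.15))
# cup bottoms
for n,pts in (("scene",[(287.6,311.5),(336,301.8)]),("side",[(376,286),(345,262)])):
    for p in pts: print(n,atz(n,*p,0.0 ))
a=tri("scene",(264.2,195.8),"side",(305,297));b=tri("scene",(198.8,174.5),"side",(310,410))
print(a,b,"mid",(a[0]+b[0])/2, "len",np.linalg.norm(a[0]-b[0]))
d=b[0]-a[0];print("rail yaw",np.degrees(np.arctan2(d[1],d[0])))
for p in [(264.2,195.8),(198.8,174.5)]:print(atz("scene",*p,.158))
for p in [(305,297),(310,410)]:print(atz("side",*p,.158))
E
```

```text
pad (array([ 0.46717624, -0.21571463,  0.1467231 ]), np.float64(0.0045351421166538826)) [ 0.46712152 -0.21871265  0.15      ] [ 0.4648025  -0.20833093  0.15      ]
scene [ 4.02967954e-01 -2.10639868e-01  1.11022302e-16]
scene [ 0.51607994 -0.26571145  0.        ]
side [ 0.42244396 -0.16782359  0.        ]
side [ 0.51648877 -0.25658642  0.        ]
(array([0.55696078, 0.07775488, 0.15466312]), np.float64(0.001239751578507994)) (array([0.49349212, 0.3320012 , 0.15443311]), np.float64(0.0014807427571631795)) mid [0.52522645 0.20487804 0.15454811] len 0.2620486970294
rail yaw 104.01653516002696
[0.55433184 0.07286784 0.158     ]
[0.48924167 0.32482408 0.158     ]
[0.55550094 0.08191822 0.158     ]
[0.49364482 0.33407437 0.158     ]
```

```bash
python3 -m crank '[[0,0,0,-5.3,-4,-1.8,8.7],[0,0,0,-5.3,-4,-1.8,8.7],[0,0,0,-5.3,-4,-1.8,8.7],[0,0,0,-5.4,-3.8,-1.6,8.7],[0,0,-0.166,0,0,0,8.7],[0,0,-0.166,0,0,0,8.7],[0,0,-0.166,0,0,0,8.7],[0,0,-0.166,0,0,0,8.7]]'
python3 -m crank '[[0,0,-0.166,0,0,0,8.7],[0,0,-0.166,0,0,0,8.7],[0,0,0,0,0,0,8.7],[0,0,0,0,0,0,8.7]]'
cat >> h.py <<'E'
from scipy.spatial.transform import Rotation as R
def wpose():
    s=sensors.state();T=np.eye(4);T[:3,:3]=R.from_quat(s["orientation"]).as_matrix();T[:3,3]=s["ee_pos"]
    return T@np.array(cams.get_calibration("wrist")["tool_from_camera"])
def watz(T,u,v,z):
    k=np.array(cams.get_calibration("wrist")["camera_matrix"]);d=T[:3,:3]@np.linalg.solve(k,[u,v,1.]);o=T[:3,3];return o+d*(z-o[2])/d[2]
def wproj(T,p):
    k=np.array(cams.get_calibration("wrist")["camera_matrix"]);q=k@(T[:3,:3].T@(np.array(p)-T[:3,3]));return q[:2]/q[2]
E
python3 - <<'E'
from h import *
T=wpose();np.save("T1.npy",T);im=save("wrist");cv2.imwrite("pics/w1.png",im[:,:,::-1]);print(T.round(3).tolist(),wproj(T,[.466,-.213,.15]))
E
```

```text
time_s: 1.1
ee_pos: [0.4806, -0.1941, 0.2586]
orientation: [0.436, 0.9, 0.0, -0.0]
force: [-0.7, -0.3, 0.2]
finger_gap: 0.0871
gripper_force: 0.0
time_s: 1.6
ee_pos: [0.4809, -0.194, 0.2589]
orientation: [0.285, 0.959, 0.0, -0.0]
force: [-0.4, 0.8, 0.2]
finger_gap: 0.0872
gripper_force: 0.0
[[0.547, 0.811, 0.208, 0.423], [0.837, -0.53, -0.136, -0.157], [0.0, 0.248, -0.969, 0.449], [0.0, 0.0, 0.0, 1.0]] [286.46739365 230.6071438 ]
```

View pics/w1.png

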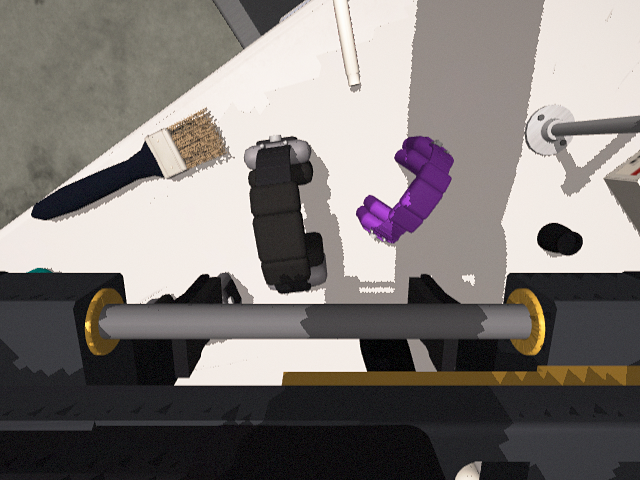

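```bash
python3 - <<'E'
import cv2,numpy as np
a=cv2.imread("pics/w1.png")[120:310,220:350]; a=np.clip(a.astype(float)*2.5,0,255).astype('uint8')
cv2.imwrite("pics/c3.png",cv2.resize(a,None,fx=3,fy=3,interpolation=cv2.INTER_CUBIC))
E
```

```text
(no output)
```

View pics/c3.png

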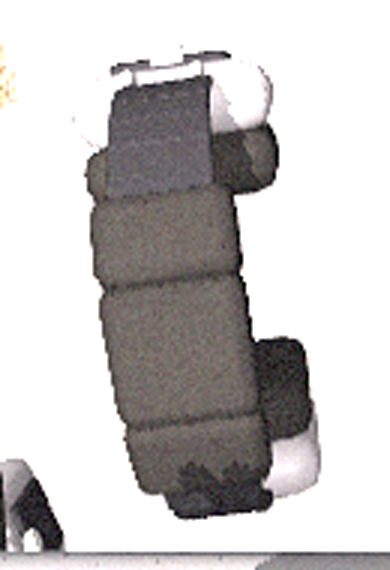

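```bash
python3 - <<'E'
from h import *
T=np.load("T1.npy");P=[watz(T,220+x/3,120+y/3,.16) for x,y in((100,290),(242,273),(260,415),(122,425))]
P=np.array(P)[:,:2];print(P.round(4),"c",P.mean(0))
for i in range(4):
    d=P[(i+1)%4]-P[i];print(np.linalg.norm(d).round(4),np.degrees(np.arctan2(d[1],d[0])).round(1))
c=P.mean(0);print(wproj(T,[*c,.15]),[proj(n,[*c,.15]) for n in("scene","side")])
print("tool",R.from_quat(sensors.state()["orientation"]).as_matrix().round(3))
E
```

```text
[[ 0.441  -0.2267]
 [ 0.4576 -0.193 ]
 [ 0.4925 -0.2104]
 [ 0.4745 -0.2432]] c [ 0.46639496 -0.21829451]
0.0376 63.7
0.039 -26.5
0.0375 -118.8
0.0373 153.7
[281.42558871 234.42660493] [array([306.9533964 , 253.34654118]), array([364.17133536, 225.85269141])]
tool [[-0.838  0.546 -0.   ]
 [ 0.546  0.838  0.   ]
 [ 0.    -0.    -1.   ]]
```

```bash
python3 -m crank '[[0,0,0,-0.1,-2.8,0,8.7],[0,0,-0.105,0,0,0,8.7],[0,0,0,0,0,3,8.7],[0,0,0,0,0,3,8.7],[0,0,0,0,0,2,8.7],[0,0,0,0,0,0,8.7]]'
```

```text
time_s: 2.4
ee_pos: [0.4654, -0.2174, 0.1773]
orientation: [0.233, 0.972, 0.001, -0.002]
force: [0.4, 0.1, -0.8]
finger_gap: 0.087
gripper_force: 0.0
```

```bash
python3 -m crank '[[0,0,0,0,0,2,8.7],[0,0,0,0,0,1.1,8.7],[0,0,0,0,0,0,6],[0,0,0,0,0,0,5],[0,0,0,0,0,0,4.2],[0,0,0,0,0,0,3],[0,0,0,0,0,0,3],[0,0,0,0,0,0,3]]' 15
```

```text
time_s: 3.4
ee_pos: [0.4666, -0.2182, 0.1482]
orientation: [0.233, 0.973, -0.0, 0.0]
force: [0.3, -0.1, 0.7]
finger_gap: 0.0355
gripper_force: 0.0
```

```bash
python3 -m crank '[[0,0,0,0,0,0,3],[0,0,0,0,0,0,3]]' 15; python3 - <<'E'
from h import *
im=save("side")[150:330,270:450];w=save("wrist")[120:400,180:460]
cv2.imwrite("pics/c4.png",np.hstack([cv2.resize(im,(400,400)),cv2.resize(w,(400,400))])[:,:,::-1])
E
```

```text
time_s: 3.65
ee_pos: [0.4666, -0.2182, 0.1481]
orientation: [0.233, 0.973, 0.0, -0.0]
force: [0.3, -0.6, 0.8]
finger_gap: 0.0305
gripper_force: 0.0
```

View pics/c4.png

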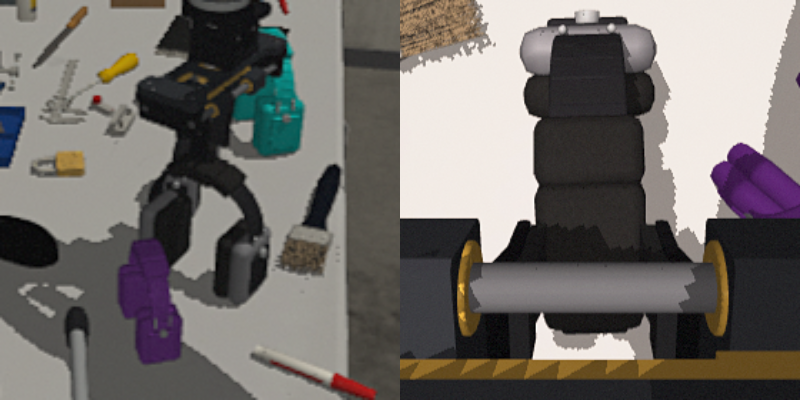

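The wrist view shows the fingers on both flanks of the pad, but no grip force yet and the gap simply follows the command. I'll keep closing a little.

```bash
python3 -m crank '[[0,0,0,0,0,0,2.5],[0,0,0,0,0,0,2.5]]' 15; python3 - <<'E'
from h import *
w=save("wrist")[140:440,160:480]; w=np.clip(w.astype(float)*2.5,0,255).astype('uint8')
im=cams.read_camera("scene")[200:330,250:370]
cv2.imwrite("pics/c5.png",np.hstack([cv2.resize(w,(400,375)),cv2.resize(im,(400,375),interpolation=cv2.INTER_CUBIC)])[:,:,::-1])
E
```

```text
time_s: 4.0
ee_pos: [0.4666, -0.2182, 0.1481]
orientation: [0.233, 0.973, 0.0, -0.0]
force: [0.4, -0.9, -0.5]
finger_gap: 0.0257
gripper_force: 0.0
```

View pics/c5.png

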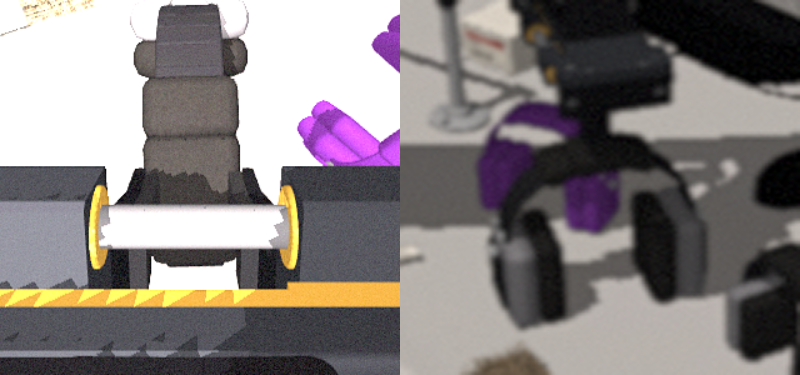

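```bash
python3 - <<'E'
from h import *
im=cams.read_camera("scene")[215:285,270:350]; s2=cams.read_camera("side")[190:270,320:410]
s=sensors.state();Rm=R.from_quat(s["orientation"]).as_matrix();g=s["finger_gap"]/2
out=[]
for n,c,(y0,x0) in(("scene",im,(215,270)),("side",s2,(190,320))):
    k=400/c.shape[1]; c=np.clip(c.astype(float)*3,0,255).astype('uint8');c=cv2.resize(c,(400,int(c.shape[0]*k)),interpolation=cv2.INTER_CUBIC)
    for off,col in((-g,(255,0,0)),(g,(0,255,0)),(-g-.012,(255,160,0)),(g+.012,(0,255,255))):
        p=(proj(n,s["ee_pos"]+Rm@[0,off,0])-[x0,y0])*k; cv2.circle(c,tuple(int(v) for v in p),3,col,-1)
    out.append(cv2.resize(c,(400,355)))
cv2.imwrite("pics/c6.png",np.hstack(out)[:,:,::-1])
E
```

```text
(no output)
```

View pics/c6.png

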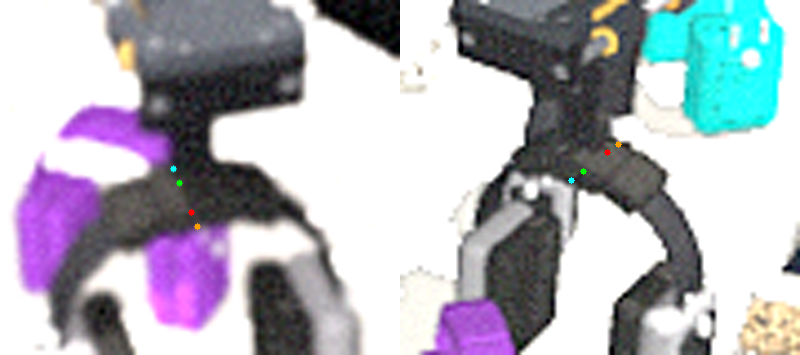

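```bash
python3 -m crank '[[0,0,0,0,0,0,1],[0,0,0,0,0,0,1],[0,0,0,0,0,0,1],[0,0,0,0,0,0,1],[0,0,0,0,0,0,1]]' 15
```

```text
time_s: 4.82
ee_pos: [0.4666, -0.2182, 0.1481]
orientation: [0.233, 0.973, 0.0, -0.0]
force: [-0.5, 0.1, -0.5]
finger_gap: 0.0101
gripper_force: 0.0
```

```bash
python3 - <<'E'
from h import *
import itertools
yaw=np.radians(-26.5);ex=np.array([np.cos(yaw),np.sin(yaw),0]);ey=np.array([-ex[1],ex[0],0])
c0=np.array([.4664,-.218,0])
for n,f in(("scene","pics/scene_0.05.png"),("side","pics/side_0.10.png")):
    g=cv2.imread(f).max(2)
    u=int(round(proj(n,c0+[0,0,.15])[0]))
    for uu in(u-3,u,u+3): v0=int(proj(n,c0+[0,0,.15])[1]);print(n,uu,v0-16,g[v0-16:v0+20,uu].tolist())
    for z in(.15,.143,.138):
        P=np.array([proj(n,c0+[0,0,z]+a*.02*ex+b*.02*ey+[0,0,d*.01]) for a,b,d in itertools.product((-1,1),(-1,1),(-1,1))])
        h=cv2.convexHull(P.astype(np.float32))
        m=np.zeros((480,640),np.uint8);cv2.fillConvexPoly(m,np.round(h).astype(int),1);r=np.where(m[:,u])[0];print("z",z,"rows",r.min(),r.max())
E
```

```text
scene 304 237 [88, 88, 103, 113, 108, 97, 88, 81, 73, 56, 33, 25, 30, 29, 27, 31, 23, 28, 27, 25, 19, 22, 22, 37, 71, 102, 114, 110, 99, 97, 93, 91, 93, 94, 95, 93]
scene 307 237 [88, 90, 103, 137, 166, 175, 170, 153, 121, 72, 31, 27, 29, 32, 30, 27, 31, 32, 29, 24, 18, 22, 31, 69, 109, 136, 142, 138, 124, 107, 102, 104, 99, 101, 100, 101]
scene 310 237 [96, 119, 153, 173, 177, 178, 175, 159, 119, 66, 31, 27, 28, 29, 30, 28, 29, 31, 25, 23, 17, 25, 44, 77, 101, 101, 91, 82, 83, 83, 82, 79, 79, 79, 79, 81]
z 0.15 rows 245 262
z 0.143 rows 247 264
z 0.138 rows 249 266
side 361 209 [14, 24, 48, 74, 90, 28, 34, 29, 24, 29, 37, 32, 34, 37, 37, 33, 33, 33, 30, 30, 21, 27, 17, 38, 91, 159, 177, 173, 172, 171, 169, 170, 166, 166, 163, 163]
side 364 209 [18, 9, 60, 118, 104, 57, 30, 31, 22, 27, 30, 37, 32, 36, 33, 36, 32, 38, 35, 32, 29, 22, 27, 19, 38, 115, 175, 164, 162, 161, 161, 161, 160, 160, 162, 161]
side 367 209 [86, 87, 85, 91, 104, 106, 71, 51, 55, 53, 51, 48, 32, 33, 34, 33, 37, 35, 32, 29, 30, 27, 26, 20, 17, 10, 69, 149, 172, 163, 162, 161, 159, 161, 162, 163]
z 0.15 rows 218 234
z 0.143 rows 220 237
z 0.138 rows 222 238
```

```bash
python3 - <<'E'
from h import *
e=np.array([.6244,0,.1943])
for n in("side","scene"):
  for off in(-.0436,.0436): print(n,off,proj(n,e+[off,0,0]),"outer",proj(n,e+[off*1.34,0,0]), "1cm higher",proj(n,e+[off,0,.01]),"2cm",proj(n,e+[off,0,.02]))
g=cv2.imread("pics/side_0.10.png").max(2)
for v in range(232,262,2): print(v,"".join("#" if x<60 else "." for x in g[v,240:320]))
E
```

```text
side -0.0436 [301.06457398 257.34161586] outer [307.88984457 258.08343018] 1cm higher [300.93856984 253.53280579] 2cm [300.81107264 249.67886389]
side 0.0436 [261.58286054 253.05048922] outer [254.98219668 252.3330866 ] 1cm higher [261.22943844 249.27115788] 2cm [260.87188868 245.44768727]
scene -0.0436 [286.72250778 190.11200406] outer [282.43780024 191.87865658] 1cm higher [286.51138341 186.8470235 ] 2cm [286.29852425 183.55521499]
scene 0.0436 [310.92176689 180.13426767] outer [314.8725634  178.50529192] 1cm higher [310.81349244 176.94156021] 2cm [310.70435887 173.72351974]
232 .............#######.......................................#######..............
234 .............#######.......................................######...............
236 ..............######.......................................######...............
238 ..............#######.......................................#####...............
240 ...............######......................................######...............
242 ...............#####.......................................######...............
244 ...............####.........................................#####...............
246 ............................................................####................
248 .......................################.....................####................
250 ....................##########################..................................
252 ...................##############################...............................
254 .........##......###################################............................
256 ..###...........######################################..........................
258 ................#######################################.........................
260 ................########################################........................
```

The side view explains it. The fingertips end at rows 245–249, where the reported TCP projects to 253–257, so the real tips sit about 20 mm above the reported TCP. They closed just above the pad. I'll open, go 20 mm lower and close again.

```bash
python3 -m crank '[[0,0,0,0,0,-1,7],[0,0,0,0,0,0,7],[0,0,0,0,0,0,7],[0,0,0,0,0,0,7],[0,0,0,0,0,0,7],[0,0,0,0,0,0,7],[0,0,0,0,0,0,7]]' 15
```

```text
time_s: 5.7
ee_pos: [0.4666, -0.2181, 0.1581]
orientation: [0.233, 0.973, 0.0, -0.0]
force: [0.6, -0.7, -0.0]
finger_gap: 0.0677
gripper_force: 0.0
```

```bash
python3 -m crank '[[0,0,0,0,0,1.5,7],[0,0,0,0,0,1.5,7],[0,0,0,0,0,0,4.5],[0,0,0,0,0,0,3.5],[0,0,0,0,0,0,3],[0,0,0,0,0,0,3],[0,0,0,0,0,0,3],[0,0,0,0,0,0,3]]' 15
```

```text
time_s: 6.7
ee_pos: [0.4669, -0.2185, 0.1286]
orientation: [0.233, 0.973, -0.0, 0.0]
force: [-0.2, -0.6, 2.6]
finger_gap: 0.0396
gripper_force: 14.9
```

Gripped at 39.6 mm with 15 N, which matches the 40 mm pad. Now lift.

```bash
python3 -m crank '[[0,0,0,0,0,0,2],[0,0,0,0,0,-2,2],[0,0,0,0,0,-4,2],[0,0,0,0,0,-5,2],[0,0,0,0,0,-5,2],[0,0,0,0,0,-4,2],[0,0,0,0,0,-2,2],[0,0,0,0,0,0,2]]' 25; python3 - <<'E'
from h import *
print(R.from_quat(sensors.state()["orientation"]).as_matrix().round(3))
im=save("side");save("scene")
E
```

```text
time_s: 7.7
ee_pos: [0.467, -0.2183, 0.3484]
orientation: [0.233, 0.973, -0.0, 0.001]
force: [0.8, -0.5, -3.8]
finger_gap: 0.0393
gripper_force: 24.9
[[-0.892  0.453  0.001]
 [ 0.453  0.892 -0.001]
 [-0.001 -0.    -1.   ]]
```

```bash
python3 - <<'E'
from h import *
print("screen lower-left/right",[tri("scene",a,"side",b) for a,b in (((300,170),(158,357)),((396,215),(233,232)))])
print("top", tri("scene",(422,92),"side",(190,105)),tri("scene",(315,65),"side",(63,192)))
E
python3 -m crank '[[0,0,0,0.9,2.5,0,2],[0,0,0,1.75,5,0,2],[0,0,0,1.75,5,0,2],[0,0,0,1.75,5,0,2],[0,0,0,0.9,2.5,0,2],[0,0,0,0,0,0,2]]' 25
```

```text
screen lower-left/right [(array([0.81259016, 0.2314477 , 0.09715821]), np.float64(0.0029386804007094035)), (array([ 0.8137039 , -0.19696684,  0.10488177]), np.float64(0.00035004040098273305))]
top (array([ 0.87791874, -0.19934494,  0.44208178]), np.float64(0.0008727799419438189)) (array([0.89159472, 0.22667271, 0.43607434]), np.float64(0.010229341097976184))
time_s: 8.55
ee_pos: [0.4934, -0.0059, 0.3456]
orientation: [0.231, 0.973, 0.0, -0.002]
force: [1.3, -0.1, -2.1]
finger_gap: 0.0394
gripper_force: 24.9
```

```bash
python3 -m crank '[[0,0,0,1,3,0,2],[0,0,0,1.7,5,0,2],[0,0,0,1.7,5,0,2],[0,0,0,1.4,4,0,2],[0,0,0,1,3.1,0,2],[0,0,0,0,0,0,2]]' 25
python3 -m crank '[[0,0,-0.1,0,0,0,2],[0,0,-0.17,0,0,0,2],[0,0,-0.17,0,0,0,2],[0,0,-0.17,0,0,0,2],[0,0,-0.106,0,0,0,2],[0,0,0,0,0,0,2],[0,0,0,0,0,0,2]]' 25
python3 - <<'E'
from h import *
s=sensors.state();M=R.from_quat(s["orientation"]).as_matrix();print(s["ee_pos"],M.round(3),"yaw y",np.degrees(np.arctan2(M[1,1],M[0,1])),s["joints"])
d=np.array([.524,.204,0])-s["ee_pos"];print("tool shift cm",(M.T@d*100).round(2))
T=wpose();np.save("T2.npy",T);w=save("wrist");a=save("side");
cv2.imwrite("pics/f1.png",np.hstack([cv2.resize(w,(400,300)),cv2.resize(a[170:480,200:480],(360,300))])[:,:,::-1])
E
```

```text
time_s: 9.3
ee_pos: [0.5242, 0.2029, 0.3457]
orientation: [0.232, 0.973, -0.001, -0.002]
force: [-0.1, -0.5, -2.1]
finger_gap: 0.0394
gripper_force: 24.9
time_s: 10.18
ee_pos: [0.5247, 0.201, 0.3475]
orientation: [-0.121, 0.993, -0.0, -0.001]
force: [-0.1, -0.1, -1.3]
finger_gap: 0.0392
gripper_force: 24.9
[0.52466077 0.20103232 0.34750262] [[-0.971 -0.241 -0.001]
 [-0.241  0.971 -0.001]
 [ 0.001 -0.    -1.   ]] yaw y 103.9187176459577 [ 2.25766661e-01  1.59389546e-02  1.46907755e+00 -3.16299503e-04
  1.65762408e+00 -1.58798422e+00]
tool shift cm [-0.04  0.31 34.75]
```

```bash
python3 -m crank '[[0,0,0,0,0.3,1,2],[0,0,0,0,0,2,2],[0,0,0,0,0,2,2],[0,0,0,0,0,1.5,2],[0,0,0,0,0,1.5,2],[0,0,0,0,0,1,2],[0,0,0,0,0,0,2]]' 25; python3 - <<'E'
from h import *
s=sensors.state();print(s["force"],s["moment"],s["ee_pos"])
a=save("side");b=save("scene")
A=np.clip(a[200:480,200:420].astype(float)*1.5,0,255).astype('uint8');B=np.clip(b[110:280,160:300].astype(float)*1.5,0,255).astype('uint8')
cv2.imwrite("pics/f1.png",np.hstack([cv2.resize(A,(400,500)),cv2.resize(B,(400,500),interpolation=cv2.INTER_CUBIC)])[:,:,::-1])
E
```

```text
time_s: 11.15
ee_pos: [0.5235, 0.2049, 0.2572]
orientation: [-0.123, 0.992, -0.0, -0.001]
force: [-0.1, -0.5, -2.4]
finger_gap: 0.0394
gripper_force: 24.9
[-0.07378268 -0.53289266 -2.42511748] [0.10857269 0.01999972 0.01075868] [0.52350858 0.20488701 0.25715691]
```

View pics/f1.png

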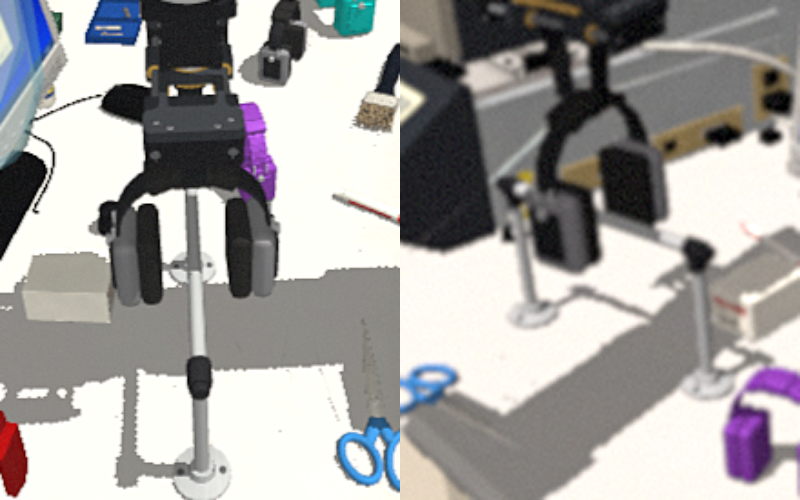

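The side view shows the cups straddling the bar, centred (bar at x≈195, cup inner faces at 160 and 228) and square to it. Lowering on.

```bash
python3 -m crank '[[0,0,0,0,0,1.5,2],[0,0,0,0,0,2,2],[0,0,0,0,0,2,2],[0,0,0,0,0,1.5,2],[0,0,0,0,0,1,2],[0,0,0,0,0,0.7,2],[0,0,0,0,0,0,2]]' 25
```

```text
time_s: 12.12
ee_pos: [0.5238, 0.205, 0.1708]
orientation: [-0.123, 0.992, -0.0, -0.0]
force: [0.1, 0.2, -2.1]
finger_gap: 0.0394
gripper_force: 24.9
```

```bash
python3 -m crank '[[0,0,0,0,0,0.5,2],[0,0,0,0,0,0.4,2],[0,0,0,0,0,0.3,2],[0,0,0,0,0,0.2,2],[0,0,0,0,0,0,2]]' 25;python3 -m crank '[[0,0,0,0,0,0.1,2],[0,0,0,0,0,0.1,2],[0,0,0,0,0,0,2]]' 25
```

```text
time_s: 12.75
ee_pos: [0.5238, 0.205, 0.1569]
orientation: [-0.123, 0.992, -0.0, -0.0]
force: [-0.2, -0.8, -2.5]
finger_gap: 0.0394
gripper_force: 24.9
time_s: 13.12
ee_pos: [0.5239, 0.205, 0.155]
orientation: [-0.123, 0.992, -0.0, -0.0]
force: [-0.3, 0.4, -1.6]
finger_gap: 0.0393
gripper_force: 24.9
```

```bash
python3 -m crank '[[0,0,0,0,0,0.1,2],[0,0,0,0,0,0.1,2],[0,0,0,0,0,0,2]]' 25;python3 -m crank '[[0,0,0,0,0,0.1,2],[0,0,0,0,0,0,2]]' 25
```

```text
time_s: 13.5
ee_pos: [0.5241, 0.2051, 0.1536]
orientation: [-0.123, 0.992, 0.0, 0.0]
force: [-0.5, 0.3, 0.8]
finger_gap: 0.0394
gripper_force: 24.9
time_s: 13.75
ee_pos: [0.5243, 0.2051, 0.1535]
orientation: [-0.123, 0.992, 0.0, 0.0]
force: [-2.8, -1.1, 7.0]
finger_gap: 0.0394
gripper_force: 24.9
```

Contact came at exactly the expected height. I'll ease the preload and open slowly.

```bash
python3 -m crank '[[0,0,0,0,0,-0.1,3.8],[0,0,0,0,0,0,4],[0,0,0,0,0,0,4.2],[0,0,0,0,0,0,4.5],[0,0,0,0,0,0,5],[0,0,0,0,0,0,5.5],[0,0,0,0,0,0,6],[0,0,0,0,0,0,6]]' 5
```

```text
time_s: 14.75
ee_pos: [0.5239, 0.205, 0.1531]
orientation: [-0.123, 0.992, 0.0, -0.0]
force: [-0.6, -0.1, 0.1]
finger_gap: 0.059
gripper_force: 0.0
```

```bash
python3 -m crank '[[0,0,0,0,0,0,6],[0,0,0,0,0,-0.5,6],[0,0,0,0,0,-1.5,6],[0,0,0,0,0,-3,6],[0,0,0,0,0,-4,6],[0,0,0,0,0,-4,6],[0,0,0,0,0,0,6],[0,0,0,0,0,0,6]]'; python3 - <<'E'
from h import *
# numeric check: change of dark silhouette between two times, and pad rows in the side/scene views
a=cams.read_camera("side").astype(int);b=cams.read_camera("scene").astype(int)
np.savez("q.npz",a=a,b=b)
c=np.array([.524,.205,.175])
for n,i in(("side",a),("scene",b)):
    u,v=proj(n,c).round().astype(int);print(n,u,v,i.max(2)[v-25:v+25,u].tolist(), "z=.165/.185",proj(n,c-[0,0,.01]),proj(n,c+[0,0,.01]))
E
```

```text
time_s: 15.75
ee_pos: [0.5239, 0.205, 0.2835]
orientation: [-0.123, 0.992, 0.0, 0.0]
force: [-0.6, -0.1, -0.6]
finger_gap: 0.0601
gripper_force: 0.0
side 308 338 [83, 84, 84, 87, 84, 66, 67, 70, 71, 67, 55, 54, 57, 61, 56, 12, 16, 26, 31, 19, 26, 21, 17, 25, 27, 22, 19, 24, 25, 29, 29, 25, 30, 22, 32, 24, 26, 73, 133, 154, 149, 148, 147, 147, 149, 147, 148, 149, 147, 148] z=.165/.185 [307.75066565 341.87221413] [307.54076491 333.84943985]
scene 229 179 [82, 84, 80, 83, 82, 80, 83, 87, 95, 101, 93, 87, 84, 85, 85, 86, 87, 86, 73, 41, 17, 11, 6, 17, 18, 18, 11, 18, 14, 17, 45, 83, 125, 157, 171, 175, 176, 174, 174, 174, 174, 173, 172, 175, 172, 174, 174, 173, 176, 172] z=.165/.185 [229.33762117 181.66305378] [228.51232743 175.55638522]
```

```bash
python3 -m crank '[[0,0,0,0,0,0,6],[0,0,0,0,0,0,6],[0,0,0,0,0,0,6],[0,0,0,0,0,0,6],[0,0,0,0,0,0,6],[0,0,0,0,0,0,6]]' | head -1; python3 - <<'E'
from h import *
q=np.load("q.npz");
for n,k in(("side","a"),("scene","b")):
    d=np.abs(cams.read_camera(n).astype(int)-q[k]).max(2);print(n,(d>40).sum())
g=q["a"].max(2)
for v in range(310,440,5): print(v,"".join("#" if x<50 else "o" if x<105 else "." for x in g[v,245:375:2]))
yaw=np.radians(14);ex=np.array([np.cos(yaw),np.sin(yaw),0])
for s in(-1,1): print("outer cup bottom",proj("side",np.array([.524,.205,.025])+s*.077*ex),"inner top",proj("side",np.array([.524,.205,.109])+s*.032*ex))
E
```

```text
time_s: 16.6
side 91
scene 0
310 .............................ooo......ooooooooooooooo............
315 .....######..................ooo.................................
320 .....######o.................ooo.................................
325 ...oo#######.................ooo.................................
330 ...oo######............oo################o.......................
335 ...................#######################o......................
340 ..................############################...................
345 ..oo.........oo#################################.................
350 ...oo...oo...############ooo###ooo.....oo#..#####o...............
355 ........oo..#####.###o...o...o..........#####oo###o..............
360 .......ooo.o###oo#####o...oooo...ooooooo######ooo###ooooooooooooo
365 .......ooooo#oooo######ooooooo....oooooo######oooo#oooooooooooooo
370 .......ooooo#oooo######ooooooo....oooooo######oooooo#oooooooooooo
375 ........ooooooooo######ooooooo....oooooo#######oo...ooooooooooooo
380 ooo.....oo#oo...o######ooooooo....oooooo#######oooooooooooooooooo
385 oooooooooo#oooooo
[... 214 characters left out ...]
###oooooo#####oooooo#####ooooooooooooooooooo
405 ooooooooooooooooooo####oooooo#######ooooooooooooo.o.oo...........
410 oooooooooooooooooooo.........#######ooooooooooo..................
415 ..oooooooooooooo.oo..........#######.............................
420 ............oooo..............#####..............................
425 ............ooo................oo.o..............................
430 ............ooo................oooo..............................
435 ...........oooo................oooo..............................
outer cup bottom [348.49259839 390.22390649] inner top [325.66291858 362.3270897 ]
outer cup bottom [269.33379541 394.34600875] inner top [290.89311731 364.03667339]
```

It hangs level and still, one cup on each side of the bar, with the gripper 13 cm clear.

```bash
python3 -c "
from plant import hand_in
print(hand_in())"
```

```text
the job is handed in; nothing more can be done
None
```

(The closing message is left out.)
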